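# Swap tweezers and viscometer between case and draining tray

## Task

The tweezers were left in the viscometer's case: put them in the draining tray, and pick the U-shaped glass viscometer out of the clutter there and lay it flat along the channel in the case, either way round, setting it down rather than dropping it. Then close the case's lid fully. The other things stay in the tray.

Things in the scene. Friction and masses are not known exactly. Their poses are not given: they have to be found in the camera images.
- viscometer: Clear glass U-tube viscometer lying flat: 178 mm long (its x), up to 45 mm wide (its y), 18 mm high; origin on its underside, at the middle of its length and width, z up. To the fingers it is a block 185 x 36 x 16 mm centred 2 mm along +x from the origin; grip it across the width, near the middle of its length. About 50 g.
- tray: Grey open draining tray with a dark mat, 310 mm (its x) x 210 mm (its y), fixed to the bench. Origin under its centre on the bench, z up; mat top 6 mm above the origin, walls 4 mm thick, rim at 42 mm.
- case: Grey case with clear lid, fixed, 130 mm (its x; hinge on the +x side) x 226 mm (its y), walls 4 mm thick, 44 mm high. Origin under its centre on the bench. Inside, rigid black foam: floor at 10 mm, a channel along y, 52 mm wide, 196 mm long, between blocks and end stops 28 mm high; no side blocks within 45 mm of the middle, so fingers have the whole 122 mm inner depth there.
- case_nest (a point): Centre of the channel's floor in the case, 10 mm above the bench; axes as the case's. A seated viscometer has its underside here and its x along the case's y, in either sense.
- case_lid (a joint): Lid angle in rad: 0 shut, up to 2.05 open (leaning back past upright); stiff hinge, stays where left. Hinge line along the case's y through case x = 65 mm, z = 44 mm. Clear cover, 130 mm from hinge to front edge, 226 mm wide, top face 14 mm above the hinge line when shut; foam pads under it then reach down to 28 mm above the bench, just over a seated viscometer.
- case_lid_edge (a point): Middle of the lid's front edge, on its outer (top) face, 130 mm from the hinge line.
- thermometer: Thermometer in a straight round tube, 284 mm long (its y), 16 mm wide, 13 mm high, lying in the tray; origin at mid length on its underside. Stays in the tray.
- tweezers: Steel tweezers, 126 mm long (its y), 12 mm wide, 10 mm high, lying at the start in the case's channel, roughly along it; origin at the middle of the underside. They go into the tray, where the widest free strip of mat lies along the -y wall (about tray x = 15 mm, y = -68 mm).
- dish: Round glass dish with lid, 68 mm across, 17 mm high, in the tray; origin at the centre of its underside. Stays in the tray.
- stopper_a: Rubber stopper, 32 mm across, 24 mm high, in the tray; origin at the centre of its underside. Stays in the tray.
- stopper_b: Smaller rubber stopper, 25 mm across, 24 mm high, in the tray; origin at the centre of its underside. Stays in the tray.
- stopper_c: Largest rubber stopper, 38 mm across, 24 mm high, in the tray; origin at the centre of its underside. Stays in the tray.

How it is judged:
By the outcome, as a careful person would: the job done as asked, in the order asked, and still so for the second after the job is handed in, with the robot touching nothing.
It also fails if it takes over 67 s, if anything falls off the work surface, if the arm or the gripper's body presses on something with over 40 N, if the wrist force passes 120 N, or if a joint passes its speed limit or range.

## Robot

A 6-joint arm with a two-finger parallel gripper is mounted at the origin on a cart in front of the work surface, level with it; the furniture and walls round the work are solid. World frame = base frame: x ahead of the robot, y to its left, z up, the work surface at z = 0. Lengths are in m, angles in rad, forces in N, time in s.
With the tool pointing down it reaches from about 0.325 to 0.9 m from the base axis. Payload 6.1 kg.
Tool frame: the origin (TCP) lies where the fingers leave the gripper's body, on its centre line; the fingertips stand 70 mm ahead of it and the grasp point (between the pads) lies robot.pinch_z ahead of it (robot.pinch_z is the distance from the TCP to the grasp point, in m); z points along the fingers, x is the direction in which the jaws open and shut, and the axes are right-handed (so a half turn about z gives the same grasp; the last joint's range is limited). The gripper opens to 87 mm and grips with 3 to 60 N. Pads are 19 mm wide; open, the fingers measure 117 mm over their backs; the gripper's body (75 mm by 190 mm) begins 51 mm behind the grasp point.
Start: joints at [1.016, 0.22, 1.526, -0, 1.395, -0.126], TCP at [0.26, 0.568, 0.292] pointing down, gripper open.
Joint ranges: [-2.98, 2.98], [-0.91, 2.08], [0.09, 2.57], [-1.24, 4.39], [0.2, 2.65], [-2.68, 2.68]. Speed limits (rad/s): [2.57, 2.57, 3.01, 3.14, 3.14, 3.14].

## Interface

Orientations are given as a unit quaternion [w, x, y, z].
In Python, from cell import robot, cams, outline_of gives the robot as it stands. The module is installed in compiled form; this text tells all that it offers.
- The arm moves only by the tool drive_tool, never from a script. Its argument "rows" is a list of rows, each an object of numbers: "grip": the closure, from -1 (fully open) to 1 (shut), so that 0 is half open; "tx", "ty", "tz": the shift along the tool's x, y, z as a fraction of full scale; "rx", "ry", "rz": the turn, a rotation vector about the tool's x, y, z as a fraction of full scale. A call has 1 to 10 rows; each row is the pose to reach, as a shift and turn from the pose measured when the call began, along the tool's axes at that moment; what a row does not reach only later rows make up. Full scale, the value 1, is 30 cm for a shift and 90 degrees for a turn. A row lasts 1/8 s, in which the tool goes at most 62.5 mm and 10.7 degrees, less where a joint would pass 70% of its speed; a pose out of reach is approached as far as the arm can. A call with a number of a shift or a turn outside -1 to 1 is refused whole. A call with a gripper value outside its range is refused whole. The fingers move at their own pace and stop on an object; "grip_force" is the grip in N (left out, the last holds). Time passes only in rows, so rows that repeat a pose let the fingers close. It gives the time, the measured TCP pose, the force and the opening at its end, in the units of the state.
- robot.observe(): the state, without advancing time (a new reading comes with each control period).
- cams.snapshot(name): name is "side" or "top" or "wrist"; returns the picture (400x640x3 uint8, red, green, blue); there is no depth.
- cams.camera_info(name): a dict with "intrinsics" (3x3 intrinsics, pixels), "dist" ([k1, k2, p1, p2, k3] as OpenCV has them; the pictures are not rectified), "R" (3x3) and "t" (3): a world point X has camera coordinates R X + t; the wrist camera has in their place "tool_from_camera" (4x4, takes a point from camera to tool coordinates, whose origin is the TCP and whose axes are the tool frame's). Camera axes: x right, y down, z forward; pixel columns grow to the right and rows downward; lengths in m; the calibration is good to about 2 mm. A picture is of the moment at which its call begins: read the wrist's pose just before it. camera_info takes no time and is no camera call.
- robot.finish_job(): hands the job in, once; it reports no verdict.
Trained networks look in the newest picture that a camera, given by its name, has taken for a name from the list of things; names that differ only in an ending like _2 or _b are one class to them, and where a whole thing is asked for, a point or a joint stands for the part that bears it (a point fixed in the world has none). Each returns a list of dicts, best first, with "confidence" (0 to 1); they miss things now and then, are a little off and sometimes report something else, mostly with a low value. They report only what shows in the picture. A call takes as long as a camera call.
- outline_of(camera, label): "mask" (400x640 bool, what is visible of it) and "location" ([column, row] in pixels, amid what is visible of it).
The state is a dict: "time_s": time; "joint_pos": joint angles; "qd": joint speeds; "effort": joint torques, N m; "tool_pos": TCP position; "eef_rot": TCP orientation; "ft_force": force on the tool from outside, world axes, zero at the start; "torque": the same for the moment, N m; "finger_gap": finger opening in m.
Only numpy, scipy, OpenCV 4.12 (cv2) and the standard library are available. Lean on these libraries where they do the work, as an engineer would, in place of code of your own. Each camera call takes 0.05 s, during which the arm holds its last target. There are 200 camera calls.

## Working session

There is one attempt and no reset: what is moved stays moved. The work goes in short steps, Python scripts to look and compute and a tool call to move; the robot and the scene stay as the last step left them, time stands still between calls to the robot, and variables do not carry over. Pictures are saved under pics/ and viewed, about 8 in all and at most 12, crops included, and the job is handed in when it is done.

Besides the shell and the picture viewer there is one more tool, called by a JSON object that holds its "name" and its "arguments", one argument or row to a line. drive_tool: Moves the arm, as the interface text tells. Shift numbers are shares of 30 cm and turn numbers shares of 90 degrees, none past 1 either way. Its arguments: {"type":"object","properties":{"rows":{"type":"array","items":{"type":"object","properties":{"grip":{"type":"number"},"tx":{"type":"number"},"ty":{"type":"number"},"tz":{"type":"number"},"rx":{"type":"number"},"ry":{"type":"number"},"rz":{"type":"number"}}}},"grip_force":{"type":"number"}},"required":["rows"]}

```bash
mkdir -p pics
cat > h.py <<'E'
import numpy as np, cv2
from scipy.spatial.transform import Rotation as Ro
from cell import robot, cams, outline_of
def rot(q): return Ro.from_quat([q[1],q[2],q[3],q[0]])
def cam(name, st=None):
    i=cams.camera_info(name); K=np.array(i['intrinsics']); d=np.array(i['dist'])
    if 'R' in i: return K,d,np.array(i['R']),np.array(i['t'])
    st=st or robot.observe(); T=np.array(i['tool_from_camera'])
    W=np.eye(4); W[:3,:3]=rot(st['eef_rot']).as_matrix(); W[:3,3]=st['tool_pos']
    C=np.linalg.inv(W@T); return K,d,C[:3,:3],C[:3,3]
def onz(c,px,z):
    K,d,R,t=c; p=cv2.undistortPoints(np.array(px,float).reshape(-1,1,2),K,d).reshape(-1,2)
    r=np.c_[p,np.ones(len(p))]@R; o=-R.T@t
    return o+r*((z-o[2])/r[:,2])[:,None]
def proj(c,X):
    K,d,R,t=c; return cv2.projectPoints(np.array(X,float).reshape(-1,3),cv2.Rodrigues(R)[0],t,K,d)[0].reshape(-1,2)
def ray2(c1,p1,c2,p2):
    A=[];b=[]
    for c,p in((c1,p1),(c2,p2)):
        K,d,R,t=c;u=cv2.undistortPoints(np.array(p,float).reshape(1,1,2),K,d).ravel()
        for k in(0,1): A.append(u[k]*R[2]-R[k]); b.append(t[k]-u[k]*t[2])
    s=np.linalg.lstsq(np.array(A),np.array(b),rcond=None); return s[0]
def save(n,im): cv2.imwrite('pics/'+n+'.png',im[:,:,::-1])
def move(dp_world,st=None):
    st=st or robot.observe(); return rot(st['eef_rot']).inv().apply(dp_world)/0.3
E
python3 - <<'E'
from h import *
st=robot.observe(); print({k:np.round(v,3).tolist() for k,v in st.items()}, robot.pinch_z)
for n in('top','side','wrist'):
    im=cams.snapshot(n); save(n+'0',im); c=cam(n,st); print(n,np.round(-c[2].T@c[3],3),np.round(c[2][2],2))
    for l in('viscometer','tray','case','case_lid','tweezers','thermometer','dish','stopper_a'):
        for o in outline_of(n,l)[:3]:
            if o['confidence']<.3: continue
            m=o['mask'].astype(np.uint8); r=cv2.minAreaRect(cv2.findNonZero(m)) if m.any() else None
            print(n,l,round(o['confidence'],2),np.round(o['location']),np.round(cv2.boxPoints(r)).astype(int).tolist() if r else None)
E
```

```text
{'time_s': 0.0, 'joint_pos': [1.016, 0.221, 1.528, 0.0, 1.395, -0.126], 'qd': [0.0, 0.001, 0.001, -0.0, 0.002, -0.001], 'effort': [-0.003, -49.462, -38.737, 0.07, 0.057, -0.0], 'tool_pos': [0.26, 0.568, 0.291], 'eef_rot': [0.0, 0.841, 0.54, -0.001], 'ft_force': [-0.073, 0.23, 0.047], 'torque': [-0.026, 0.016, 0.015], 'finger_gap': 0.087} 0.051
top [ 0.363 -0.034  0.941] [ 0.16 -0.02 -0.99]
top viscometer 0.62 [379. 210.] [[370, 239], [387, 165], [404, 169], [387, 243]]
top viscometer 0.41 [225. 129.] [[161, 144], [163, 100], [282, 108], [280, 152]]
top tray 0.93 [393. 193.] [[329, 260], [356, 119], [455, 137], [429, 278]]
top case 0.71 [226. 154.] [[163, 104], [280, 104], [280, 212], [163, 212]]
top case_lid 0.68 [226. 125.] [[161, 144], [164, 100], [282, 108], [279, 152]]
top tweezers 0.45 [209. 178.] [[206, 184], [206, 180], [234, 181], [234, 185]]
top thermometer 0.58 [353. 189.] [[340, 250], [361, 129], [368, 130], [347, 251]]
top dish 0.65 [409. 251.] [[393, 234], [423, 234], [423, 264], [393, 264]]
top dish 0.5 [357. 248.] [[346, 249], [357, 237], [369, 249], [357, 260]]
top st
[... 500 characters left out ...]
, [302, 231]]
side case_lid 0.67 [310. 138.] [[258, 129], [289, 85], [363, 139], [332, 182]]
side tweezers 0.66 [276. 183.] [[265, 172], [267, 169], [290, 189], [288, 192]]
side tweezers 0.42 [390. 271.] [[287, 263], [429, 179], [484, 273], [342, 357]]
side thermometer 0.65 [364. 245.] [[303, 271], [410, 218], [413, 224], [306, 277]]
side dish 0.84 [361. 314.] [[336, 315], [360, 291], [385, 316], [361, 340]]
side stopper_a 0.65 [412. 234.] [[403, 237], [407, 225], [416, 228], [412, 240]]
side stopper_a 0.63 [319. 278.] [[308, 269], [326, 269], [326, 288], [308, 288]]
side stopper_a 0.47 [450. 264.] [[439, 268], [451, 256], [462, 267], [450, 279]]
wrist [0.193 0.599 0.383] [ 0.24 -0.11 -0.96]
```

Run:
```python
import cv2,numpy as np
a=cv2.imread('pics/top0.png')[90:290,150:470]; b=cv2.imread('pics/side0.png')[70:370,200:520]
cv2.imwrite('pics/a.png',cv2.resize(a,None,fx=2.5,fy=2.5,interpolation=3)); cv2.imwrite('pics/b.png',cv2.resize(b,None,fx=2,fy=2,interpolation=3))
```

```text
(no output)
```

View pics/a.png

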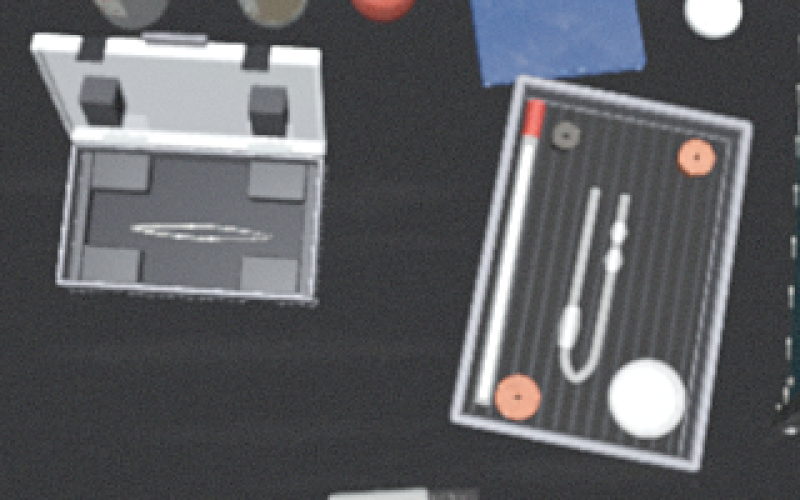

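View pics/b.png

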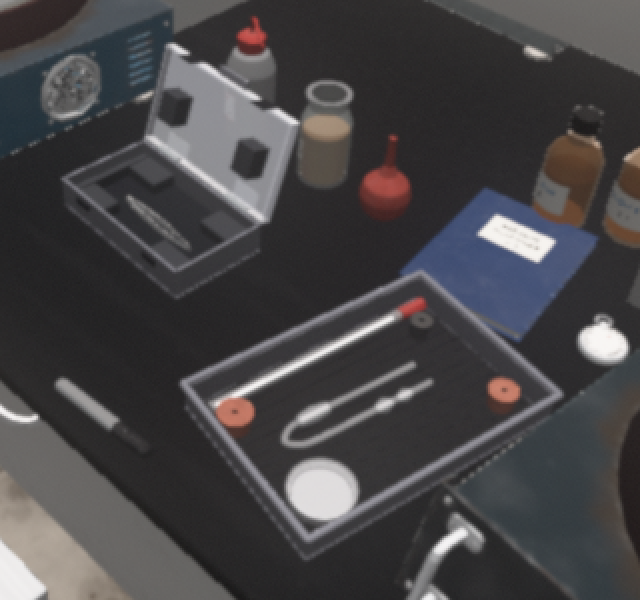

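Top crop: case left (rim front corners at 60,283 and 313,297), tweezers 132–270 at row ≈232, tray corners 523,78 / 750,125 / 697,467 / 455,420, U bend at 577,381, leg ends at 596,188 and 626,197. The side view shows the same layout, with the lid leaning back.

Run:
```python
from h import *
T=cam('top');S=cam('side')
a=lambda x,y:(150+x/2.5-.3,90+y/2.5-.3); b=lambda x,y:(200+x/2-.25,70+y/2-.25)
P={'caseFL':((60,283),(65,182)),'caseFR':((313,297),(178,270)),'tray_xf_yL':((523,78),(421,274)),'tray_xf_yR':((750,125),(558,393)),'tray_near_R':((697,467),(307,545)),'tray_near_L':((455,420),(186,384)),
'twL':((132,228),(128,198)),'twR':((270,237),(188,247)),'Ubend':((577,381),(286,440)),'leg1':((596,188),(413,365)),'leg2':((626,197),(431,382)),
'lidL':((36,40),(173,48)),'lidR':((320,52),(298,125)),'bulb1':((569,325),(314,411)),'bulb2':((614,260),(385,405)),'bulb3':((618,231),(404,394))}
for k,(p,q) in P.items():
    X=ray2(T,a(*p),S,b(*q)); e=proj(T,X)[0]-a(*p); f=proj(S,X)[0]-b(*q)
    print(k,np.round(X*1000),'top@z',np.round(1000*onz(T,a(*p),X[2]))[0][:2],np.round(e,1),np.round(f,1))
print(T[0][0,0])
for n in('top','side'):
    cams.snapshot(n)
    for l,z in(('viscometer',.012),('tweezers',.014),('thermometer',.012)):
        o=outline_of(n,l)
        if o: r=cv2.boxPoints(cv2.minAreaRect(cv2.findNonZero(o[0]['mask'].astype(np.uint8)))); print(n,l,np.round(1000*onz(cam(n),r,z)[:,:2]).tolist())
```

```text
caseFL [493. 253.  38.] top@z [492. 254.] [ 0.3 -0.4] [-0.4  0. ]
caseFR [478.  29.  47.] top@z [478.  30.] [ 0.2 -0.3] [-0.3  0. ]
tray_xf_yL [ 679. -158.   39.] top@z [ 679. -159.] [-0.2  0.2] [ 0.3 -0.1]
tray_xf_yR [ 633. -364.   44.] top@z [ 634. -365.] [-0.4  0.4] [ 0.6 -0.2]
tray_near_R [ 328. -302.   36.] top@z [ 329. -303.] [-0.2  0.3] [ 0.5 -0.1]
tray_near_L [373. -94.  40.] top@z [371. -93.] [ 0.7 -0.9] [-1.2  0.1]
twL [546. 197.  16.] top@z [545. 197.] [ 0.2 -0.3] [-0.3  0. ]
twR [535.  72.  21.] top@z [536.  71.] [-0.3  0.4] [ 0.5 -0.1]
Ubend [ 406. -203.   22.] top@z [ 405. -202.] [ 0.4 -0.4] [-0.6  0.1]
leg1 [ 581. -226.   15.] top@z [ 582. -227.] [-0.2  0.2] [ 0.3 -0.1]
leg2 [ 574. -254.   17.] top@z [ 573. -254.] [ 0.1 -0.2] [-0.2  0.1]
lidL [670. 245. 159.] top@z [670. 245.] [ 0.1 -0.2] [-0.2  0. ]
lidR [656.  19. 163.] top@z [657.  18.] [-0.3  0.4] [ 0.5 -0.1]
bulb1 [ 455. -197.   20.] top@z [ 455. -197.] [ 0.1 -0.1] [-0.1  0. ]
bulb2 [ 515. -241.   17.] top@z [ 514. -241.] [ 0.1 -0.1] [-0.2  0. ]
bulb3 [ 541. -245.   17.] top@z [ 541. -245.] [-0.1  0.1] [ 0.1 -0. ]
415.3016905850173
top viscometer [[412.0, -178.0], [580.0, -225.0], [569.0, -269.0], [401.0, -220.0]]
top thermometer [[390.0, -112.0], [668.0, -166.0], [665.0, -184.0], [387.0, -128.0]]
side viscometer [[419.0, -176.0], [599.0, -223.0], [573.0, -263.0], [400.0, -215.0]]
side tweezers [[477.0, 269.0], [889.0, 467.0], [815.0, 83.0], [467.0, -23.0]]
side thermometer [[389.0, -110.0], [676.0, -165.0], [665.0, -182.0], [383.0, -125.0]]
```

Run:
```python
from h import *
st=robot.observe(); W=rot(st['eef_rot']); p=np.array(st['tool_pos'])
for n in('top','side','wrist'):
    c=cam(n,st); print(n,[np.round(proj(c,p+W.apply(v))[0]).tolist() for v in([0,0,0],[0,0,.07],[.0585,0,.07],[-.0585,0,.07],[0.095,0,0],[-.095,0,0],[0,.095,0],[0,-.095,0])])
a=cv2.imread('pics/side0.png'); b=cv2.imread('pics/wrist0.png')
cv2.imwrite('pics/c.png',cv2.resize(np.vstack([a[:250],b]),None,fx=.9,fy=.9))
```

```text
top [[-67.0, 322.0], [-35.0, 318.0], [-60.0, 303.0], [-9.0, 333.0], [-108.0, 295.0], [-22.0, 350.0], [-42.0, 269.0], [-89.0, 374.0]]
side [[52.0, 52.0], [61.0, 80.0], [62.0, 69.0], [61.0, 92.0], [52.0, 35.0], [51.0, 71.0], [96.0, 46.0], [5.0, 58.0]]
wrist [[321.0, 350.0], [322.0, 258.0], [434.0, 258.0], [209.0, 258.0], [612.0, 347.0], [30.0, 348.0], [322.0, 546.0], [320.0, 22.0]]
```

View pics/c.png

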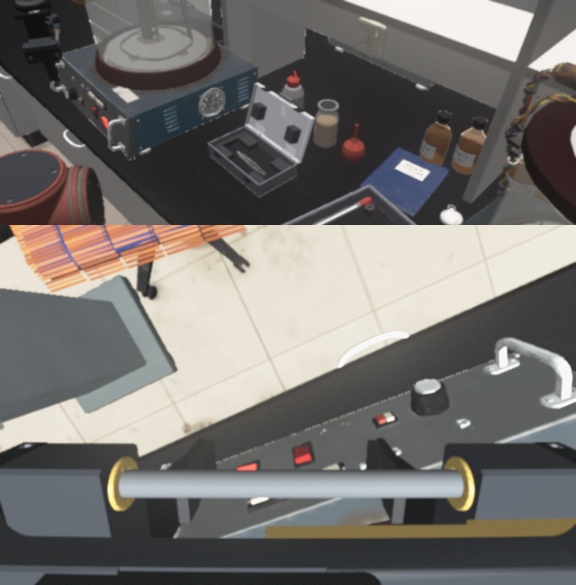

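The wrist picture shows the body's 190 mm side lying along the jaws (pixels 30–612). A vertical grasp in the case would foul the lid at about 1.83 rad, so I'll first push the lid further open with closed fingers.

{"name": "drive_tool", "arguments": {
  "rows": [
    {"tx":-0.44,"ty":0.8,"rz":-0.23,"grip":1},
    {"tx":-0.44,"ty":0.8,"rz":-0.23,"grip":1},
    {"tx":-0.44,"ty":0.8,"rz":-0.23,"grip":1},
    {"tx":-0.44,"ty":0.8,"rz":-0.23,"grip":1},
    {"tx":-0.44,"ty":0.8,"rz":-0.23,"grip":1},
    {"tx":-0.44,"ty":0.8,"rz":-0.23,"grip":1}
  ]
}}

```text
schema error: expected keys grip, tx, ty, tz, rx, ry, rz
```

{"name": "drive_tool", "arguments": {
  "rows": [
    {"tx":-0.44,"ty":0.8,"tz":0,"rx":0,"ry":0,"rz":-0.23,"grip":1},
    {"tx":-0.44,"ty":0.8,"tz":0,"rx":0,"ry":0,"rz":-0.23,"grip":1},
    {"tx":-0.44,"ty":0.8,"tz":0,"rx":0,"ry":0,"rz":-0.23,"grip":1},
    {"tx":-0.44,"ty":0.8,"tz":0,"rx":0,"ry":0,"rz":-0.23,"grip":1},
    {"tx":-0.44,"ty":0.8,"tz":0,"rx":0,"ry":0,"rz":-0.23,"grip":1},
    {"tx":-0.44,"ty":0.8,"tz":0,"rx":0,"ry":0,"rz":-0.23,"grip":1}
  ]
}}

```text
time_s: 2.5
tool_pos: [0.4245, 0.347, 0.2924]
eef_rot: [0.0, 0.732, 0.682, 0.0]
ft_force: [-0.1, -0.5, 0.4]
finger_gap: 0.0349
```

```bash
cat >> h.py <<'E'
def goto(x,y,z,yaw,tilt_dir=None,a=0):
    """print tool-frame row numbers for TCP target; yaw deg of tool x; tilt: tool z leans, tips toward tilt_dir by a deg"""
    st=robot.observe(); R0=rot(st['eef_rot'])
    w=np.radians(yaw); M=np.array([[np.cos(w),np.sin(w),0],[np.sin(w),-np.cos(w),0],[0,0,-1]]).T
    R=Ro.from_matrix(M)
    if tilt_dir is not None:
        d=np.radians(tilt_dir); ax=np.cross([0,0,-1],[np.cos(d),np.sin(d),0]); R=Ro.from_rotvec(ax*np.radians(a))*R
    s=R0.inv().apply(np.array([x,y,z])-st['tool_pos'])/.3; r=(R0.inv()*R).as_rotvec()/(np.pi/2)
    print('t',np.round(s,3),'r',np.round(r,3))
def status():
    st=robot.observe(); x=rot(st['eef_rot']).as_matrix()
    print(round(st['time_s'],2),'pos',np.round(st['tool_pos'],4),'yaw',round(np.degrees(np.arctan2(x[1,0],x[0,0])),1),'z',np.round(x[:,2],3),'F',np.round(st['ft_force'],1),'gap',round(st['finger_gap'],4),'j',np.round(st['joint_pos'],2))
E
python3 -c "
from h import *
status(); goto(.58,.135,.205,86)"
```

```text
2.5 pos [0.4245 0.347  0.2924] yaw 85.9 z [ 0. -0. -1.] F [-0.1 -0.5  0.4] gap 0.0349 j [ 0.54  0.04  1.73 -0.    1.38 -0.96]
t [-0.668  0.567  0.292] r [ 0.     0.    -0.001]
```

{"name": "drive_tool", "arguments": {
  "rows": [
    {"tx":-0.67,"ty":0.57,"tz":0,"rx":0,"ry":0,"rz":0,"grip":1},
    {"tx":-0.67,"ty":0.57,"tz":0,"rx":0,"ry":0,"rz":0,"grip":1},
    {"tx":-0.67,"ty":0.57,"tz":0,"rx":0,"ry":0,"rz":0,"grip":1},
    {"tx":-0.67,"ty":0.57,"tz":0,"rx":0,"ry":0,"rz":0,"grip":1},
    {"tx":-0.67,"ty":0.57,"tz":0.3,"rx":0,"ry":0,"rz":0,"grip":1},
    {"tx":-0.67,"ty":0.57,"tz":0.3,"rx":0,"ry":0,"rz":0,"grip":1},
    {"tx":-0.67,"ty":0.57,"tz":0.3,"rx":0,"ry":0,"rz":0,"grip":1}
  ]
}}

```text
time_s: 3.38
tool_pos: [0.5789, 0.1349, 0.1993]
eef_rot: [-0.002, 0.732, 0.682, -0.002]
ft_force: [0.1, 0.5, -0.5]
finger_gap: 0.0005
```

Run:
```python
from h import *
status()
t=cams.snapshot('top'); s=cams.snapshot('side'); status()
cv2.imwrite('pics/d.png',np.hstack([cv2.resize(t[20:270,130:330],None,fx=2,fy=2),cv2.resize(s[20:270,190:390],None,fx=2,fy=2)])[:,:,::-1])
```

```text
3.38 pos [0.5789 0.1349 0.1993] yaw 85.9 z [-0.006 -0.    -1.   ] F [ 0.1  0.5 -0.5] gap 0.0005 j [ 0.1   0.23  1.69  0.    1.22 -1.4 ]
3.48 pos [0.5811 0.1355 0.2035] yaw 86.0 z [ 0.001  0.    -1.   ] F [ 0.5  0.4 -0.3] gap 0.0001 j [ 0.1   0.23  1.69  0.    1.22 -1.4 ]
```

View pics/d.png

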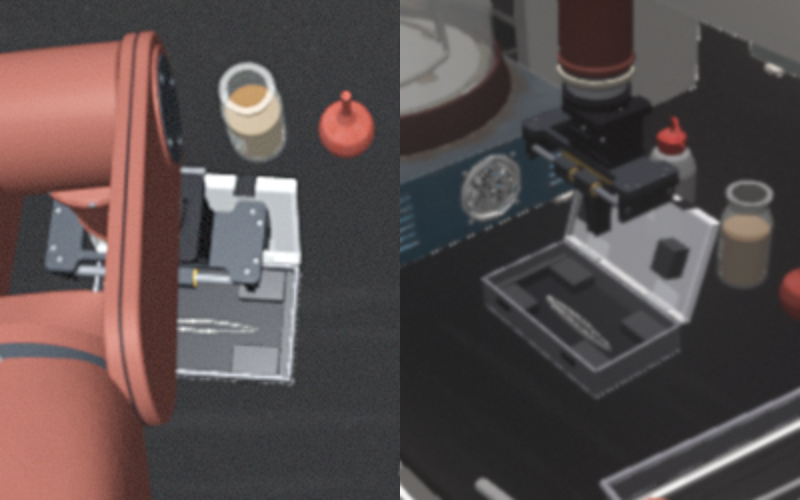

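Top view: fingers are inside the open lid, jar and bulb behind it (nearest at about x 0.73). Pushing the lid back.

{"name": "drive_tool", "arguments": {
  "rows": [
    {"tx":0,"ty":0.12,"tz":0,"rx":0,"ry":0,"rz":0,"grip":1},
    {"tx":0,"ty":0.18,"tz":0,"rx":0,"ry":0,"rz":0,"grip":1},
    {"tx":0,"ty":0.21,"tz":0,"rx":0,"ry":0,"rz":0,"grip":1},
    {"tx":0,"ty":0.24,"tz":0,"rx":0,"ry":0,"rz":0,"grip":1},
    {"tx":0,"ty":0.24,"tz":0,"rx":0,"ry":0,"rz":0,"grip":1}
  ]
}}

```text
time_s: 4.1
tool_pos: [0.6533, 0.1308, 0.2042]
eef_rot: [0.001, 0.731, 0.682, 0.001]
ft_force: [-0.0, 0.5, -0.1]
finger_gap: 0.0004
```

{"name": "drive_tool", "arguments": {
  "rows": [
    {"tx":0,"ty":0.02,"tz":0,"rx":0,"ry":0,"rz":0,"grip":1},
    {"tx":0,"ty":0.04,"tz":0,"rx":0,"ry":0,"rz":0,"grip":1},
    {"tx":0,"ty":0.06,"tz":0,"rx":0,"ry":0,"rz":0,"grip":1}
  ]
}}

```text
time_s: 4.47
tool_pos: [0.6634, 0.1304, 0.2033]
eef_rot: [-0.007, 0.731, 0.682, -0.008]
ft_force: [-49.9, 1.0, 26.8]
finger_gap: 0.0002
```

Run:
```python
from h import *
status()
s=cams.snapshot('side')
cv2.imwrite('pics/e.png',np.hstack([cv2.resize(s[60:240,210:410],None,fx=3,fy=3)])[:,:,::-1])
```

```text
4.47 pos [0.6634 0.1304 0.2033] yaw 86.1 z [-0.021  0.    -1.   ] F [-49.9   1.   26.8] gap 0.0002 j [ 0.08  0.42  1.45  0.    1.29 -1.43]
```

View pics/e.png

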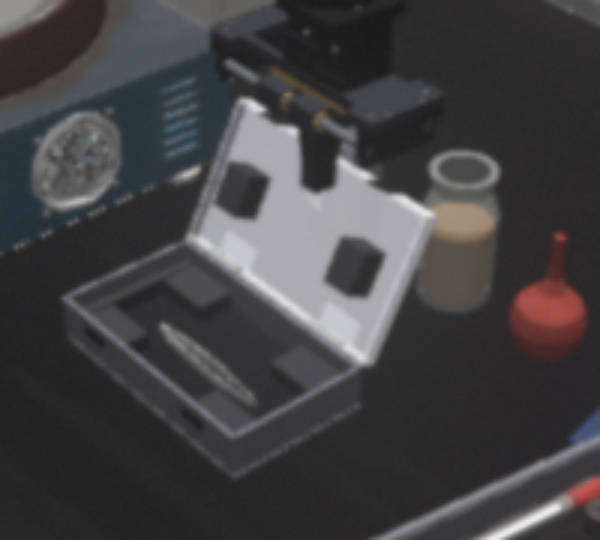

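Lid now rests at its stop (reaction normal ≈ 28° lean ⇒ ≈ 2.05 rad). Back off and go over the tweezers.

```bash
python3 -c "
from h import *
goto(.5405,.1345,.22,-5)"
```

```text
t [-0.014 -0.41  -0.046] r [-0.01   0.012  1.012]
```

{"name": "drive_tool", "arguments": {
  "rows": [
    {"tx":0,"ty":-0.2,"tz":0,"rx":0,"ry":0,"rz":0,"grip":1},
    {"tx":-0.01,"ty":-0.41,"tz":-0.05,"rx":-0.01,"ry":0.01,"rz":1,"grip":0.1},
    {"tx":-0.01,"ty":-0.41,"tz":-0.05,"rx":-0.01,"ry":0.01,"rz":1,"grip":0.1},
    {"tx":-0.01,"ty":-0.41,"tz":-0.05,"rx":-0.01,"ry":0.01,"rz":1,"grip":0.1},
    {"tx":-0.01,"ty":-0.41,"tz":-0.05,"rx":-0.01,"ry":0.01,"rz":1,"grip":0.1},
    {"tx":-0.01,"ty":-0.41,"tz":-0.05,"rx":-0.01,"ry":0.01,"rz":1,"grip":0.1},
    {"tx":-0.01,"ty":-0.41,"tz":-0.05,"rx":-0.01,"ry":0.01,"rz":1,"grip":0.1},
    {"tx":-0.01,"ty":-0.41,"tz":-0.05,"rx":-0.01,"ry":0.01,"rz":1,"grip":0.1},
    {"tx":-0.01,"ty":-0.41,"tz":-0.05,"rx":-0.01,"ry":0.01,"rz":1,"grip":0.1},
    {"tx":-0.01,"ty":-0.41,"tz":-0.05,"rx":-0.01,"ry":0.01,"rz":1,"grip":0.1}
  ]
}}

```text
time_s: 5.78
tool_pos: [0.5413, 0.1357, 0.2217]
eef_rot: [0.001, 0.999, -0.036, -0.0]
ft_force: [-0.6, -0.1, 0.6]
finger_gap: 0.0392
```

Run:
```python
from h import *
status(); st=robot.observe(); im=cams.snapshot('wrist'); save('w1',im); c=cam('wrist',st)
o=outline_of('wrist','tweezers')
for q in o[:2]:
    m=q['mask'].astype(np.uint8); r=cv2.boxPoints(cv2.minAreaRect(cv2.findNonZero(m))); print(q['confidence'],np.round(1000*onz(c,r,.018)[:,:2]).tolist(), r.astype(int).tolist())
print(proj(c,[[.5455,.197,.018],[.5355,.0715,.018]]))
```

```text
5.78 pos [0.5413 0.1357 0.2217] yaw -4.1 z [-0.    -0.001 -1.   ] F [-0.6 -0.1  0.6] gap 0.0392 j [ 0.1   0.12  1.77 -0.    1.25  0.18]
0.58 [[543.0, 193.0], [545.0, 194.0], [546.0, 145.0], [544.0, 145.0]] [[320, 130], [322, 129], [328, 184], [326, 185]]
[[323.11735935 125.61206547]
 [322.21919403 261.4038959 ]]
```

View pics/w1.png

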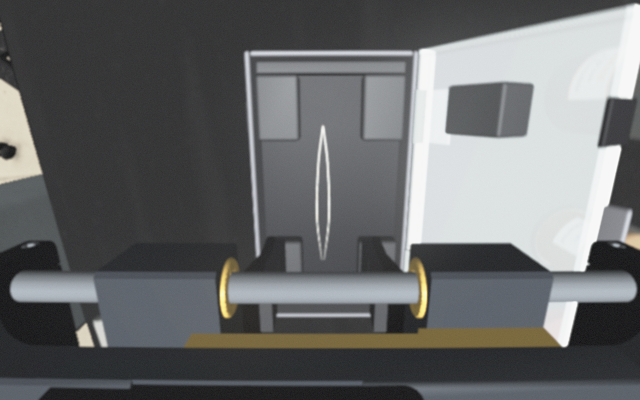

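Wrist view: tweezers at (323,125)–(323,260), just where triangulation put them; channel clear. The lid interior is well back.

Run:
```python
from h import *
st=robot.observe();c=cam('wrist',st)
print(np.round(1000*onz(c,[[247,53],[418,51]],.044)),np.round(1000*onz(c,[[299,76],[299,139],[363,76],[363,139]],.028)))
goto(.5356,.1348,.0833,-4.5,-4.5,4)
```

```text
[[493. 254.  44.]
 [619. 247.  44.]] [[529. 237.  28.]
 [524. 188.  28.]
 [579. 234.  28.]
 [578. 184.  28.]]
t [-0.018  0.004  0.461] r [0.001 0.045 0.006]
```

{"name": "drive_tool", "arguments": {
  "rows": [
    {"tx":-0.018,"ty":0.004,"tz":0.2,"rx":0,"ry":0.045,"rz":0.006,"grip":0.1},
    {"tx":-0.018,"ty":0.004,"tz":0.35,"rx":0,"ry":0.045,"rz":0.006,"grip":0.1},
    {"tx":-0.018,"ty":0.004,"tz":0.42,"rx":0,"ry":0.045,"rz":0.006,"grip":0.1},
    {"tx":-0.018,"ty":0.004,"tz":0.461,"rx":0,"ry":0.045,"rz":0.006,"grip":0.1},
    {"tx":-0.018,"ty":0.004,"tz":0.461,"rx":0,"ry":0.045,"rz":0.006,"grip":0.1}
  ]
}}

```text
time_s: 6.5
tool_pos: [0.5361, 0.1347, 0.0835]
eef_rot: [0.002, 0.999, -0.039, 0.035]
ft_force: [0.2, 0.4, -0.1]
finger_gap: 0.0391
```

{"name": "drive_tool", "arguments": {
  "rows": [
    {"tx":0,"ty":0,"tz":0,"rx":0,"ry":0,"rz":0,"grip":1},
    {"tx":0,"ty":0,"tz":0,"rx":0,"ry":0,"rz":0,"grip":1},
    {"tx":0,"ty":0,"tz":0,"rx":0,"ry":0,"rz":0,"grip":1},
    {"tx":0,"ty":0,"tz":0,"rx":0,"ry":0,"rz":0,"grip":1},
    {"tx":0,"ty":0,"tz":0,"rx":0,"ry":0,"rz":0,"grip":1}
  ],
  "grip_force": 12
}}

```text
time_s: 7.12
tool_pos: [0.5364, 0.1348, 0.0839]
eef_rot: [0.002, 0.999, -0.039, 0.036]
ft_force: [0.8, -0.7, 2.8]
finger_gap: 0.0117
```

```bash
python3 -c "
from h import *
goto(.5365,.135,.24,-4.5)
goto(.45,-.08,.24,-60)
goto(.504,-.297,.2,-101.7)"
```

```text
t [ 0.037 -0.    -0.519] r [ 0.    -0.045  0.   ]
t [-0.194  0.737 -0.535] r [-0.022 -0.042  0.617]
t [ 0.032  1.444 -0.385] r [-0.038 -0.034  1.08 ]
```

{"name": "drive_tool", "arguments": {
  "rows": [
    {"tx":0.01,"ty":0,"tz":-0.15,"rx":0,"ry":0,"rz":0,"grip":1},
    {"tx":0.03,"ty":0,"tz":-0.4,"rx":0,"ry":-0.04,"rz":0,"grip":1},
    {"tx":0.0,"ty":0.1,"tz":-0.52,"rx":0,"ry":-0.04,"rz":0,"grip":1},
    {"tx":-0.194,"ty":0.73,"tz":-0.53,"rx":-0.022,"ry":-0.042,"rz":0.617,"grip":1},
    {"tx":-0.194,"ty":0.73,"tz":-0.53,"rx":-0.022,"ry":-0.042,"rz":0.617,"grip":1},
    {"tx":-0.194,"ty":0.73,"tz":-0.53,"rx":-0.022,"ry":-0.042,"rz":0.617,"grip":1},
    {"tx":-0.194,"ty":0.73,"tz":-0.53,"rx":-0.022,"ry":-0.042,"rz":0.617,"grip":1},
    {"tx":-0.194,"ty":0.73,"tz":-0.53,"rx":-0.022,"ry":-0.042,"rz":0.617,"grip":1},
    {"tx":-0.194,"ty":0.73,"tz":-0.53,"rx":-0.022,"ry":-0.042,"rz":0.617,"grip":1}
  ]
}}

```text
time_s: 8.25
tool_pos: [0.4499, -0.0783, 0.2384]
eef_rot: [0.0, 0.866, -0.5, -0.0]
ft_force: [1.3, -0.3, -0.3]
finger_gap: 0.0115
```

```bash
python3 -c "
from h import *
status();goto(.504,-.297,.2,-101.7)"
```

```text
8.25 pos [ 0.4499 -0.0783  0.2384] yaw -60.1 z [-0.001 -0.    -1.   ] F [ 1.3 -0.3 -0.3] gap 0.0115 j [-0.34 -0.15  2.01 -0.    1.28  0.7 ]
t [0.722 0.208 0.128] r [ 0.    -0.     0.463]
```

{"name": "drive_tool", "arguments": {
  "rows": [
    {"tx":0.72,"ty":0.2,"tz":0.12,"rx":0,"ry":0,"rz":0.463,"grip":1},
    {"tx":0.72,"ty":0.2,"tz":0.12,"rx":0,"ry":0,"rz":0.463,"grip":1},
    {"tx":0.72,"ty":0.208,"tz":0.12,"rx":0,"ry":0,"rz":0.463,"grip":1},
    {"tx":0.722,"ty":0.208,"tz":0.12,"rx":0,"ry":0,"rz":0.463,"grip":1},
    {"tx":0.722,"ty":0.208,"tz":0.12,"rx":0,"ry":0,"rz":0.463,"grip":1},
    {"tx":0.722,"ty":0.208,"tz":0.3,"rx":0,"ry":0,"rz":0.463,"grip":1},
    {"tx":0.722,"ty":0.208,"tz":0.43,"rx":0,"ry":0,"rz":0.463,"grip":1},
    {"tx":0.722,"ty":0.208,"tz":0.5,"rx":0,"ry":0,"rz":0.463,"grip":1},
    {"tx":0.722,"ty":0.208,"tz":0.5,"rx":0,"ry":0,"rz":0.463,"grip":1}
  ]
}}

```text
time_s: 9.38
tool_pos: [0.5027, -0.2948, 0.0864]
eef_rot: [-0.001, -0.633, 0.774, 0.003]
ft_force: [0.2, -0.1, 0.5]
finger_gap: 0.0119
```

```bash
python3 -c "
from h import *
status();goto(.504,-.297,.081,-101.7)"
```

```text
9.38 pos [ 0.5027 -0.2948  0.0864] yaw -101.5 z [-0.005  0.003 -1.   ] F [ 0.2 -0.1  0.5] gap 0.0119 j [-0.67  0.36  1.78 -0.    1.01  1.11]
t [ 0.006 -0.006  0.018] r [0.003 0.001 0.002]
```

{"name": "drive_tool", "arguments": {
  "rows": [
    {"tx":0.006,"ty":-0.006,"tz":0.016,"rx":0.003,"ry":0,"rz":0,"grip":1},
    {"tx":0.006,"ty":-0.006,"tz":0.018,"rx":0.003,"ry":0,"rz":0,"grip":1},
    {"tx":0.006,"ty":-0.006,"tz":0.018,"rx":0.003,"ry":0,"rz":0,"grip":0.3},
    {"tx":0.006,"ty":-0.006,"tz":0.018,"rx":0.003,"ry":0,"rz":0,"grip":0.3},
    {"tx":0.006,"ty":-0.006,"tz":0.018,"rx":0.003,"ry":0,"rz":0,"grip":0.3},
    {"tx":0,"ty":0,"tz":-0.15,"rx":0,"ry":0,"rz":0,"grip":-0.4},
    {"tx":0,"ty":0,"tz":-0.4,"rx":0,"ry":0,"rz":0,"grip":-0.4}
  ]
}}

```text
time_s: 10.25
tool_pos: [0.502, -0.2943, 0.1933]
eef_rot: [-0.001, -0.633, 0.774, 0.005]
ft_force: [0.6, -0.8, 0.5]
finger_gap: 0.043
```

```bash
python3 -c "
from h import *
status();goto(.465,-.215,.24,-103)"
```

```text
10.25 pos [ 0.502  -0.2943  0.1933] yaw -101.5 z [-0.008  0.006 -1.   ] F [ 0.6 -0.8  0.5] gap 0.043 j [-0.67  0.21  1.73 -0.    1.21  1.11]
t [-0.235  0.175 -0.153] r [0.006 0.002 0.017]
```

{"name": "drive_tool", "arguments": {
  "rows": [
    {"tx":-0.2,"ty":0.25,"tz":-0.15,"rx":0.006,"ry":0,"rz":-0.017,"grip":-0.4},
    {"tx":-0.235,"ty":0.25,"tz":-0.15,"rx":0.006,"ry":0,"rz":0.017,"grip":-0.4},
    {"tx":-0.235,"ty":0.25,"tz":-0.15,"rx":0.006,"ry":0,"rz":0.017,"grip":-0.4},
    {"tx":-0.235,"ty":0.25,"tz":-0.15,"rx":0.006,"ry":0,"rz":0.017,"grip":-0.4}
  ]
}}

```text
time_s: 10.75
tool_pos: [0.4432, -0.2108, 0.2396]
eef_rot: [0.002, -0.623, 0.783, 0.0]
ft_force: [-0.3, 0.0, 1.1]
finger_gap: 0.0608
```

Run:
```python
from h import *
status(); st=robot.observe(); im=cams.snapshot('wrist'); save('w2',im); c=cam('wrist',st)
for q in outline_of('wrist','viscometer')[:2]:
    m=q['mask'].astype(np.uint8); r=cv2.boxPoints(cv2.minAreaRect(cv2.findNonZero(m))); print(q['confidence'],np.round(1000*onz(c,r,.016)[:,:2]).tolist(), r.astype(int).tolist())
print(proj(c,np.array([[406,-203,15],[581,-226,15],[574,-254,15],[492,-221,15]])/1000).round())
```

```text
10.75 pos [ 0.4432 -0.2108  0.2396] yaw -103.0 z [ 0.002  0.003 -1.   ] F [-0.3  0.   1.1] gap 0.0608 j [-0.61 -0.06  1.93  0.    1.28  1.19]
0.6 [[412.0, -176.0], [582.0, -223.0], [572.0, -261.0], [401.0, -220.0]] [[297, 227], [302, 32], [347, 33], [343, 228]]
[[325. 227.]
 [306.  32.]
 [340.  33.]
 [324. 136.]]
```

View pics/w2.png

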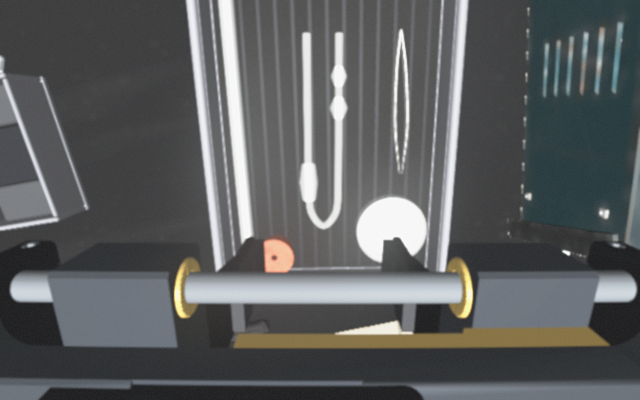

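Wrist view: tweezers lie in the -y strip (400,30–172); viscometer legs at columns 307 and 339, bend at (325,227); fingers have clear mat either side.

Run:
```python
from h import *
st=robot.observe(); c=cam('wrist',st)
for z in(.012,.016):
    print(np.round(1000*onz(c,[[307.5,130],[339,130],[307,33],[339,33],[325,229],[300,182],[347,105]],z)[:,:2]).tolist())
goto(.492,-.2205,.14,-103)
```

```text
[[501.0, -208.0], [494.0, -236.0], [580.0, -227.0], [574.0, -254.0], [403.0, -202.0], [455.0, -189.0], [514.0, -248.0]]
[[501.0, -208.0], [494.0, -236.0], [579.0, -227.0], [573.0, -253.0], [404.0, -202.0], [455.0, -190.0], [514.0, -248.0]]
t [-0.005 -0.166  0.329] r [ 0.     0.002 -0.   ]
```

```bash
python3 -c "
from h import *
goto(.4905,-.2205,.081,-103)"
```

```text
t [-0.003 -0.161  0.526] r [ 0.     0.002 -0.   ]
```

{"name": "drive_tool", "arguments": {
  "rows": [
    {"tx":-0.003,"ty":-0.161,"tz":0.15,"rx":0,"ry":0.002,"rz":0,"grip":-0.4},
    {"tx":-0.003,"ty":-0.161,"tz":0.3,"rx":0,"ry":0.002,"rz":0,"grip":-0.4},
    {"tx":-0.003,"ty":-0.161,"tz":0.42,"rx":0,"ry":0.002,"rz":0,"grip":-0.4},
    {"tx":-0.003,"ty":-0.161,"tz":0.5,"rx":0,"ry":0.002,"rz":0,"grip":-0.4},
    {"tx":-0.003,"ty":-0.161,"tz":0.526,"rx":0,"ry":0.002,"rz":0,"grip":-0.4},
    {"tx":-0.003,"ty":-0.161,"tz":0.526,"rx":0,"ry":0.002,"rz":0,"grip":-0.4}
  ]
}}

```text
time_s: 11.6
tool_pos: [0.4903, -0.2209, 0.0803]
eef_rot: [-0.0, -0.622, 0.783, 0.001]
ft_force: [-0.8, 0.0, -0.3]
finger_gap: 0.0608
```

{"name": "drive_tool", "arguments": {
  "rows": [
    {"tx":0,"ty":0,"tz":0,"rx":0,"ry":0,"rz":0,"grip":0.5},
    {"tx":0,"ty":0,"tz":0,"rx":0,"ry":0,"rz":0,"grip":0.5},
    {"tx":0,"ty":0,"tz":0,"rx":0,"ry":0,"rz":0,"grip":0.5},
    {"tx":0,"ty":0,"tz":0,"rx":0,"ry":0,"rz":0,"grip":0.5},
    {"tx":0,"ty":0,"tz":0,"rx":0,"ry":0,"rz":0,"grip":0.5}
  ],
  "grip_force": 12
}}

```text
time_s: 12.22
tool_pos: [0.4907, -0.2211, 0.081]
eef_rot: [0.0, -0.622, 0.783, 0.0]
ft_force: [-0.9, 0.3, 6.0]
finger_gap: 0.036
```

```bash
python3 -c "
from h import *
status();goto(.4905,-.2205,.22,-103)
goto(.45,-.08,.24,-60)"
```

```text
12.22 pos [ 0.4907 -0.2211  0.081 ] yaw -103.1 z [-0.     0.001 -1.   ] F [-0.9  0.3  6. ] gap 0.036 j [-0.57  0.27  1.9   0.    0.97  1.23]
t [-0.002  0.001 -0.463] r [ 0.     0.    -0.001]
t [-0.428  0.239 -0.529] r [ 0.     0.001 -0.478]
```

{"name": "drive_tool", "arguments": {
  "rows": [
    {"tx":0,"ty":0,"tz":-0.06,"rx":0,"ry":0,"rz":0,"grip":0.5},
    {"tx":0,"ty":0,"tz":-0.2,"rx":0,"ry":0,"rz":0,"grip":0.5},
    {"tx":0,"ty":0,"tz":-0.38,"rx":0,"ry":0,"rz":0,"grip":0.5},
    {"tx":-0.15,"ty":0.08,"tz":-0.53,"rx":0,"ry":0,"rz":-0.1,"grip":0.5},
    {"tx":-0.3,"ty":0.16,"tz":-0.53,"rx":0,"ry":0,"rz":-0.2,"grip":0.5},
    {"tx":-0.428,"ty":0.239,"tz":-0.53,"rx":0,"ry":0,"rz":-0.3,"grip":0.5},
    {"tx":-0.428,"ty":0.239,"tz":-0.53,"rx":0,"ry":0,"rz":-0.4,"grip":0.5},
    {"tx":-0.428,"ty":0.239,"tz":-0.53,"rx":0,"ry":0,"rz":-0.478,"grip":0.5},
    {"tx":-0.428,"ty":0.239,"tz":-0.53,"rx":0,"ry":0,"rz":-0.478,"grip":0.5}
  ]
}}

```text
time_s: 13.35
tool_pos: [0.4499, -0.0797, 0.241]
eef_rot: [-0.0, 0.866, -0.501, 0.0]
ft_force: [-1.0, 0.0, -0.3]
finger_gap: 0.0358
```

```bash
python3 -c "
from h import *
status();goto(.54,.137,.24,-3.7)"
```

```text
13.35 pos [ 0.4499 -0.0797  0.241 ] yaw -60.1 z [ 0.     0.001 -1.   ] F [-1.   0.  -0.3] gap 0.0358 j [-0.35 -0.15  2.    0.    1.29  0.7 ]
t [-0.476 -0.621  0.004] r [-0.    -0.    -0.626]
```

{"name": "drive_tool", "arguments": {
  "rows": [
    {"tx":-0.1,"ty":-0.13,"tz":0,"rx":0,"ry":0,"rz":-0.1,"grip":0.5},
    {"tx":-0.2,"ty":-0.26,"tz":0,"rx":0,"ry":0,"rz":-0.2,"grip":0.5},
    {"tx":-0.3,"ty":-0.39,"tz":0,"rx":0,"ry":0,"rz":-0.3,"grip":0.5},
    {"tx":-0.4,"ty":-0.52,"tz":0,"rx":0,"ry":0,"rz":-0.42,"grip":0.5},
    {"tx":-0.476,"ty":-0.621,"tz":0,"rx":0,"ry":0,"rz":-0.53,"grip":0.5},
    {"tx":-0.476,"ty":-0.621,"tz":0,"rx":0,"ry":0,"rz":-0.626,"grip":0.5},
    {"tx":-0.476,"ty":-0.621,"tz":0,"rx":0,"ry":0,"rz":-0.626,"grip":0.5},
    {"tx":-0.476,"ty":-0.621,"tz":0,"rx":0,"ry":0,"rz":-0.626,"grip":0.5}
  ]
}}

```text
time_s: 14.35
tool_pos: [0.54, 0.1365, 0.2412]
eef_rot: [-0.0, 0.999, -0.035, 0.0]
ft_force: [-0.3, -1.0, -0.2]
finger_gap: 0.0358
```

Run:
```python
from h import *
status(); st=robot.observe(); im=cams.snapshot('wrist'); c=cam('wrist',st); save('w3',im[:300,150:500])
s=cams.snapshot('side'); a=cv2.resize(im[0:300,180:480],None,fx=1.6,fy=1.6); b=cv2.resize(s[100:250,210:370],None,fx=2,fy=3.2)
cv2.imwrite('pics/f.png',np.hstack([a,b])[:,:,::-1])
```

```text
14.35 pos [0.54   0.1365 0.2412] yaw -4.0 z [ 0.     0.001 -1.   ] F [-0.3 -1.  -0.2] gap 0.0358 j [0.11 0.1  1.76 0.   1.28 0.18]
```

View pics/f.png

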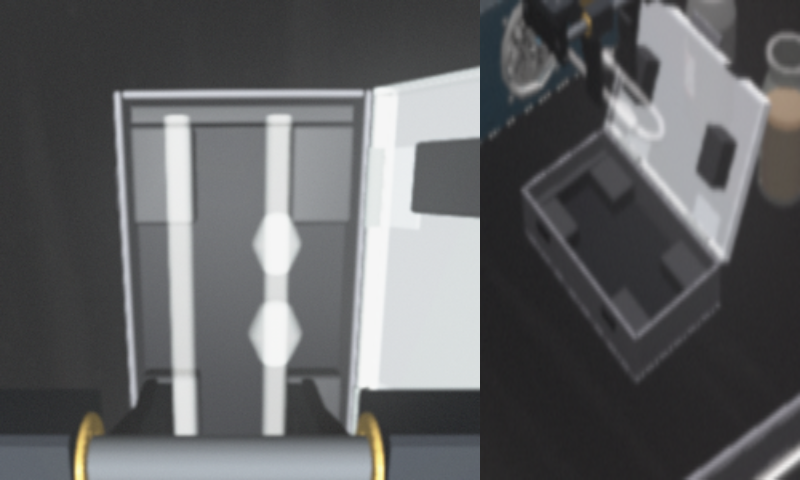

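Run:
```python
from h import *
st=robot.observe(); c=cam('wrist',st)
f=lambda l,z:np.round(1000*onz(c,[(180+(x-.3)/1.6,(y-.3)/1.6) for x,y in l],z)[:,:2],1).tolist()
print('legs',f([(177,117),(279,117),(186,430),(274,430)],.175))
print('blocks28',f([(192,127),(193,220),(294,127),(291,220)],.028))
print('near blocks',f([(199,373),(287,373)],.028), f([(133,123),(353,123)],.028))
print('rim',f([(117,93),(370,92)],.044), f([(134,400),(354,400)],.044))
```

```text
legs [[531.6, 227.1], [559.4, 225.2], [525.6, 133.5], [553.6, 131.5]]
blocks28 [[527.1, 237.5], [523.4, 188.9], [581.2, 233.8], [577.6, 185.2]]
near blocks [[519.2, 98.9], [571.7, 95.2]] [[496.0, 241.8], [612.6, 233.8]]
rim [[492.2, 254.7], [617.7, 246.6]] [[481.8, 90.9], [608.2, 82.0]]
```

Wrist crop shows the viscometer level in the jaws, with legs at x≈0.5455 (y 0.226); channel midline and axis within 0.4°. Needs +8 mm in x, then down, with a 3° tilt to keep the body off the lid.

```bash
python3 -c "
from h import *
goto(.5441,.138,.12,-3.7,-3.7,3)
goto(.5441,.138,.088,-3.7,-3.7,3)"
```

```text
t [ 0.013 -0.006  0.404] r [-0.     0.033 -0.003]
t [ 0.013 -0.006  0.511] r [-0.     0.033 -0.003]
```

{"name": "drive_tool", "arguments": {
  "rows": [
    {"tx":0.013,"ty":-0.006,"tz":0.12,"rx":0,"ry":0.033,"rz":-0.003,"grip":0.5},
    {"tx":0.013,"ty":-0.006,"tz":0.25,"rx":0,"ry":0.033,"rz":-0.003,"grip":0.5},
    {"tx":0.013,"ty":-0.006,"tz":0.36,"rx":0,"ry":0.033,"rz":-0.003,"grip":0.5},
    {"tx":0.013,"ty":-0.006,"tz":0.42,"rx":0,"ry":0.033,"rz":-0.003,"grip":0.5},
    {"tx":0.013,"ty":-0.006,"tz":0.46,"rx":0,"ry":0.033,"rz":-0.003,"grip":0.5},
    {"tx":0.013,"ty":-0.006,"tz":0.49,"rx":0,"ry":0.033,"rz":-0.003,"grip":0.5},
    {"tx":0.013,"ty":-0.006,"tz":0.5,"rx":0,"ry":0.033,"rz":-0.003,"grip":0.5},
    {"tx":0.013,"ty":-0.006,"tz":0.5,"rx":0,"ry":0.033,"rz":-0.003,"grip":0.5}
  ]
}}

```text
time_s: 15.45
tool_pos: [0.5445, 0.1381, 0.0917]
eef_rot: [0.001, 0.999, -0.032, 0.027]
ft_force: [0.3, 0.7, 0.2]
finger_gap: 0.0359
```

Run:
```python
from h import *
status();goto(.5441,.138,.0865,-3.7,-3.7,3)
st=robot.observe(); c=cam('wrist',st); im=cams.snapshot('wrist'); s=cams.snapshot('side')
a=cv2.resize(im[0:300,180:480],None,fx=1.6,fy=1.6); b=cv2.resize(s[100:250,210:370],None,fx=2,fy=3.2)
cv2.imwrite('pics/g.png',np.hstack([a,b])[:,:,::-1])
```

```text
15.45 pos [0.5445 0.1381 0.0917] yaw -3.7 z [ 0.053 -0.003 -0.999] F [0.3 0.7 0.2] gap 0.0359 j [ 0.11  0.28  1.87 -0.01  0.94  0.18]
t [-0.002  0.     0.017] r [-0. -0.  0.]
```

View pics/g.png

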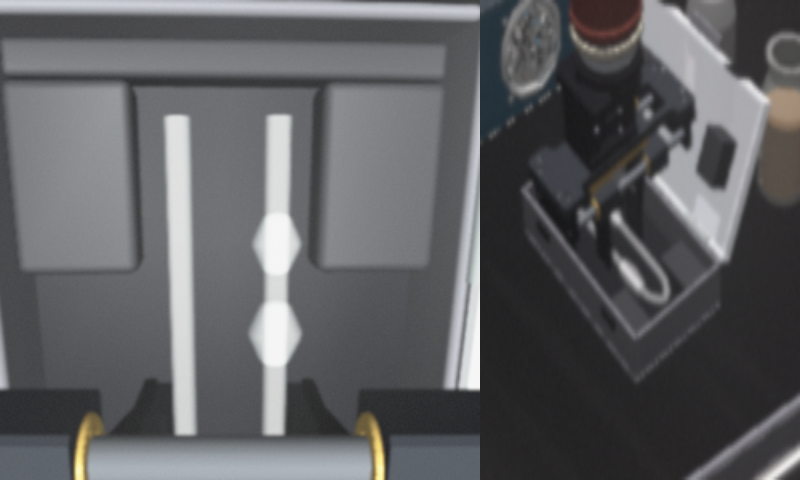

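Legs (177, 279) sit centred between foam blocks (137, 318); end gap healthy. Lowering to contact.

{"name": "drive_tool", "arguments": {
  "rows": [
    {"tx":0,"ty":0,"tz":0.01,"rx":0,"ry":0,"rz":0,"grip":0.5},
    {"tx":0,"ty":0,"tz":0.018,"rx":0,"ry":0,"rz":0,"grip":0.5},
    {"tx":0,"ty":0,"tz":0.02,"rx":0,"ry":0,"rz":0,"grip":0.5},
    {"tx":0,"ty":0,"tz":0.02,"rx":0,"ry":0,"rz":0,"grip":0.5}
  ]
}}

```text
time_s: 16.05
tool_pos: [0.545, 0.1381, 0.086]
eef_rot: [0.001, 0.999, -0.032, 0.027]
ft_force: [0.1, 0.7, -0.9]
finger_gap: 0.0358
```

{"name": "drive_tool", "arguments": {
  "rows": [
    {"tx":0,"ty":0,"tz":0.003,"rx":0,"ry":-0.01,"rz":0,"grip":0.5},
    {"tx":0,"ty":0,"tz":0.005,"rx":0,"ry":-0.015,"rz":0,"grip":0.5},
    {"tx":0,"ty":0,"tz":0.005,"rx":0,"ry":-0.015,"rz":0,"grip":0.5}
  ]
}}

```text
time_s: 16.42
tool_pos: [0.5463, 0.1381, 0.0855]
eef_rot: [0.0, 0.999, -0.032, 0.016]
ft_force: [0.6, -1.0, 4.5]
finger_gap: 0.0361
```

Contact felt (4.5 N). Release and lift.

{"name": "drive_tool", "arguments": {
  "rows": [
    {"tx":0,"ty":0,"tz":0,"rx":0,"ry":0,"rz":0,"grip":0.1},
    {"tx":0,"ty":0,"tz":0,"rx":0,"ry":0,"rz":0,"grip":-0.2},
    {"tx":0,"ty":0,"tz":0,"rx":0,"ry":0,"rz":0,"grip":-0.2},
    {"tx":0,"ty":0,"tz":0,"rx":0,"ry":0,"rz":0,"grip":-0.2},
    {"tx":-0.01,"ty":0,"tz":-0.08,"rx":0,"ry":0,"rz":0,"grip":-0.2},
    {"tx":-0.01,"ty":0,"tz":-0.25,"rx":0,"ry":0,"rz":0,"grip":-0.2},
    {"tx":-0.01,"ty":0,"tz":-0.48,"rx":0,"ry":0,"rz":0,"grip":-0.2},
    {"tx":-0.01,"ty":0,"tz":-0.5,"rx":0,"ry":0,"rz":0,"grip":-0.2}
  ]
}}

```text
time_s: 17.42
tool_pos: [0.541, 0.1388, 0.241]
eef_rot: [-0.001, 0.999, -0.032, 0.02]
ft_force: [0.6, -1.3, 0.4]
finger_gap: 0.0521
```

Run:
```python
from h import *
status(); goto(.54,.137,.3,86)
st=robot.observe(); c=cam('wrist',st); im=cams.snapshot('wrist'); s=cams.snapshot('side')
a=cv2.resize(im[0:300,180:480],None,fx=1.6,fy=1.6); b=cv2.resize(s[60:260,210:410],None,fx=2,fy=2.4)
cv2.imwrite('pics/i.png',np.hstack([a,b])[:,:,::-1])
```

```text
17.43 pos [0.541  0.1388 0.241 ] yaw -3.7 z [ 0.041 -0.    -0.999] F [ 0.6 -1.3  0.4] gap 0.0521 j [ 0.11  0.08  1.78 -0.    1.24  0.18]
t [ 0.005  0.006 -0.197] r [ 0.019 -0.022 -0.996]
```

View pics/i.png

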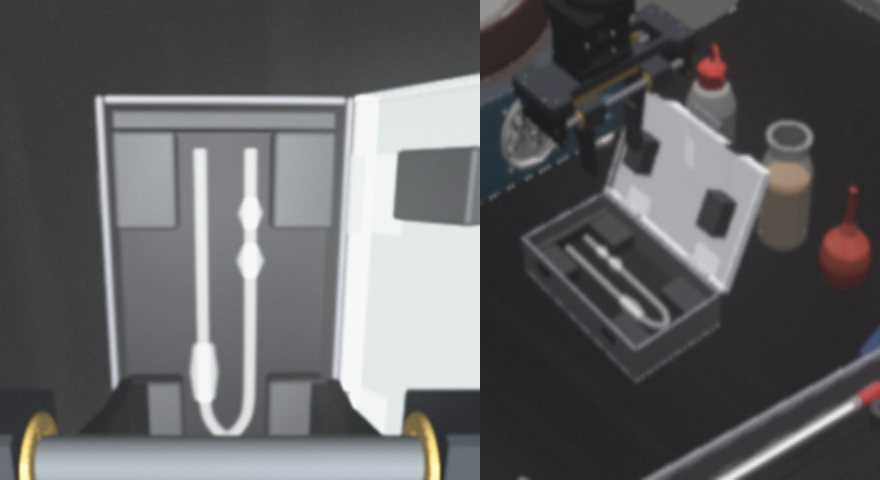

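Seated between the blocks, in the channel; side view agrees. Check clearance behind the lid for the closing push.

Run:
```python
from h import *
T=cam('top');S=cam('side')
print('jar rim',ray2(T,(253,65),S,(364.5,117.5)).round(3))
t=cv2.imread('pics/top0.png').astype(int); s=cv2.imread('pics/side0.png').astype(int)
for n,im,(x0,x1,y0,y1) in(('top',t,(160,240,0,100)),('side',s,(300,345,60,110))):
    r=im[y0:y1,x0:x1]; m=(r[...,2]>120)&(r[...,1]<80); yy,xx=np.nonzero(m); print(n,len(xx), (xx.min()+x0,xx.max()+x0,yy.min()+y0,yy.max()+y0,xx.mean()+x0,yy.mean()+y0) if len(xx) else '')
print(onz(T,[(259,97)],0).round(3))
```

```text
jar rim [0.775 0.073 0.124]
top 45 (np.int64(177), np.int64(196), np.int64(51), np.int64(70), np.float64(186.42222222222222), np.float64(60.44444444444444))
side 77 (np.int64(319), np.int64(332), np.int64(79), np.int64(92), np.float64(326.4805194805195), np.float64(87.02597402597402))
[[0.753 0.074 0.   ]]
```

{"name": "drive_tool", "arguments": {
  "rows": [
    {"tx":0.005,"ty":0.006,"tz":-0.2,"rx":0.019,"ry":-0.022,"rz":-0.996,"grip":1},
    {"tx":0.005,"ty":0.006,"tz":-0.2,"rx":0.019,"ry":-0.022,"rz":-0.996,"grip":1},
    {"tx":0.005,"ty":0.006,"tz":-0.2,"rx":0.019,"ry":-0.022,"rz":-0.996,"grip":1},
    {"tx":0.005,"ty":0.006,"tz":-0.2,"rx":0.019,"ry":-0.022,"rz":-0.996,"grip":1},
    {"tx":0.005,"ty":0.006,"tz":-0.2,"rx":0.019,"ry":-0.022,"rz":-0.996,"grip":1},
    {"tx":0.005,"ty":0.006,"tz":-0.2,"rx":0.019,"ry":-0.022,"rz":-0.996,"grip":1},
    {"tx":0.005,"ty":0.006,"tz":-0.2,"rx":0.019,"ry":-0.022,"rz":-0.996,"grip":1},
    {"tx":0.005,"ty":0.006,"tz":-0.2,"rx":0.019,"ry":-0.022,"rz":-0.996,"grip":1},
    {"tx":0.005,"ty":0.006,"tz":-0.2,"rx":0.019,"ry":-0.022,"rz":-0.996,"grip":1},
    {"tx":0.005,"ty":0.006,"tz":-0.2,"rx":0.019,"ry":-0.022,"rz":-0.996,"grip":1}
  ]
}}

```text
time_s: 18.77
tool_pos: [0.5379, 0.1366, 0.2948]
eef_rot: [-0.003, 0.732, 0.682, -0.004]
ft_force: [-0.7, 0.1, -0.0]
finger_gap: 0.0005
```

```bash
python3 -c "
from h import *
status();goto(.712,.134,.3,86);goto(.712,.134,.2,86)"
```

```text
18.77 pos [0.5379 0.1366 0.2948] yaw 85.9 z [-0.01  -0.001 -1.   ] F [-0.7  0.1 -0. ] gap 0.0005 j [ 0.11  0.06  1.7  -0.    1.39 -1.39]
t [ 0.032  0.579 -0.023] r [-0.006  0.001 -0.001]
t [0.033 0.582 0.31 ] r [-0.006  0.001 -0.001]
```

{"name": "drive_tool", "arguments": {
  "rows": [
    {"tx":0.032,"ty":0.2,"tz":-0.02,"rx":-0.006,"ry":0,"rz":0,"grip":1},
    {"tx":0.032,"ty":0.4,"tz":-0.02,"rx":-0.006,"ry":0,"rz":0,"grip":1},
    {"tx":0.032,"ty":0.58,"tz":-0.02,"rx":-0.006,"ry":0,"rz":0,"grip":1},
    {"tx":0.032,"ty":0.58,"tz":-0.02,"rx":-0.006,"ry":0,"rz":0,"grip":1},
    {"tx":0.032,"ty":0.58,"tz":0,"rx":-0.006,"ry":0,"rz":0,"grip":1},
    {"tx":0.033,"ty":0.582,"tz":0.12,"rx":-0.006,"ry":0,"rz":0,"grip":1},
    {"tx":0.033,"ty":0.582,"tz":0.24,"rx":-0.006,"ry":0,"rz":0,"grip":1},
    {"tx":0.033,"ty":0.582,"tz":0.31,"rx":-0.006,"ry":0,"rz":0,"grip":1},
    {"tx":0.033,"ty":0.582,"tz":0.31,"rx":-0.006,"ry":0,"rz":0,"grip":1}
  ]
}}

```text
time_s: 19.9
tool_pos: [0.7101, 0.1342, 0.1985]
eef_rot: [-0.0, 0.732, 0.682, -0.002]
ft_force: [0.6, 0.2, 0.3]
finger_gap: 0.0009
```

```bash
python3 -c "
from h import *
status()
for x,z in((.66,.205),(.6365,.214),(.5993,.212),(.5628,.1955),(.5358,.166),(.5273,.1476),(.5225,.128)): goto(x,.134,z,86)"
```

```text
19.9 pos [0.7101 0.1342 0.1985] yaw 86.0 z [-0.004 -0.002 -1.   ] F [0.6 0.2 0.3] gap 0.0009 j [ 0.08  0.52  1.32 -0.    1.31 -1.42]
t [-0.012 -0.167 -0.021] r [-0.002  0.002 -0.001]
t [-0.018 -0.245 -0.051] r [-0.002  0.002 -0.001]
t [-0.027 -0.369 -0.044] r [-0.002  0.002 -0.001]
t [-0.035 -0.49   0.012] r [-0.002  0.002 -0.001]
t [-0.041 -0.579  0.11 ] r [-0.002  0.002 -0.001]
t [-0.043 -0.607  0.172] r [-0.002  0.002 -0.001]
t [-0.044 -0.623  0.237] r [-0.002  0.002 -0.001]
```

{"name": "drive_tool", "arguments": {
  "rows": [
    {"tx":-0.006,"ty":-0.08,"tz":-0.01,"rx":0,"ry":0,"rz":0,"grip":1},
    {"tx":-0.012,"ty":-0.167,"tz":-0.02,"rx":0,"ry":0,"rz":0,"grip":1},
    {"tx":-0.018,"ty":-0.245,"tz":-0.05,"rx":0,"ry":0,"rz":0,"grip":1},
    {"tx":-0.022,"ty":-0.31,"tz":-0.05,"rx":0,"ry":0,"rz":0,"grip":1},
    {"tx":-0.027,"ty":-0.369,"tz":-0.044,"rx":0,"ry":0,"rz":0,"grip":1},
    {"tx":-0.027,"ty":-0.369,"tz":-0.044,"rx":0,"ry":0,"rz":0,"grip":1}
  ]
}}

```text
time_s: 20.65
tool_pos: [0.5993, 0.1343, 0.2146]
eef_rot: [0.001, 0.732, 0.682, -0.001]
ft_force: [-0.8, 0.2, -0.3]
finger_gap: 0.0004
```

Run:
```python
from h import *
status()
for x,z in((.5628,.1955),(.547,.181),(.5358,.166),(.5273,.1476),(.5225,.128)): goto(x,.134,z,86)
s=cams.snapshot('side'); cv2.imwrite('pics/k.png',cv2.resize(s[40:240,210:410],None,fx=2.5,fy=2.5)[:,:,::-1])
```

```text
20.65 pos [0.5993 0.1343 0.2146] yaw 86.0 z [-0.    -0.002 -1.   ] F [-0.8  0.2 -0.3] gap 0.0004 j [ 0.09  0.26  1.63 -0.    1.25 -1.41]
t [-0.009 -0.121  0.064] r [-0.     0.001 -0.   ]
t [-0.013 -0.174  0.112] r [-0.     0.001 -0.   ]
t [-0.015 -0.211  0.162] r [-0.     0.001 -0.   ]
t [-0.017 -0.239  0.223] r [-0.     0.001 -0.   ]
t [-0.018 -0.255  0.289] r [-0.     0.001 -0.   ]
```

View pics/k.png

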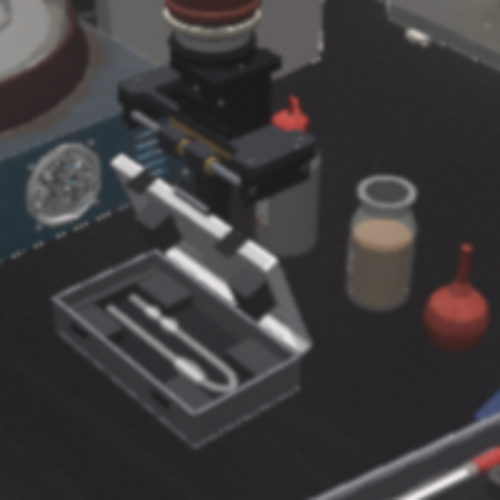

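Lid has swung past upright towards the case with the fingers behind it. Continue the arc down.

{"name": "drive_tool", "arguments": {
  "rows": [
    {"tx":-0.005,"ty":-0.06,"tz":0.026,"rx":0,"ry":0,"rz":0,"grip":1},
    {"tx":-0.009,"ty":-0.121,"tz":0.064,"rx":0,"ry":0,"rz":0,"grip":1},
    {"tx":-0.013,"ty":-0.174,"tz":0.112,"rx":0,"ry":0,"rz":0,"grip":1},
    {"tx":-0.015,"ty":-0.211,"tz":0.162,"rx":0,"ry":0,"rz":0,"grip":1},
    {"tx":-0.017,"ty":-0.239,"tz":0.22,"rx":0,"ry":0,"rz":0,"grip":1},
    {"tx":-0.018,"ty":-0.25,"tz":0.26,"rx":0,"ry":0,"rz":0,"grip":1},
    {"tx":-0.018,"ty":-0.255,"tz":0.28,"rx":0,"ry":0,"rz":0,"grip":1},
    {"tx":-0.018,"ty":-0.255,"tz":0.286,"rx":0,"ry":0,"rz":0,"grip":1}
  ]
}}

```text
time_s: 21.7
tool_pos: [0.5231, 0.1338, 0.1281]
eef_rot: [0.0, 0.732, 0.682, -0.001]
ft_force: [-0.4, -0.0, 1.6]
finger_gap: 0.0003
```

{"name": "drive_tool", "arguments": {
  "rows": [
    {"tx":0,"ty":0,"tz":0.005,"rx":0,"ry":0,"rz":0,"grip":1},
    {"tx":0,"ty":0,"tz":0.01,"rx":0,"ry":0,"rz":0,"grip":1},
    {"tx":0,"ty":0,"tz":0.01,"rx":0,"ry":0,"rz":0,"grip":1}
  ]
}}

```text
time_s: 22.08
tool_pos: [0.5233, 0.1339, 0.1278]
eef_rot: [0.0, 0.732, 0.682, -0.002]
ft_force: [-10.8, -1.6, 19.3]
finger_gap: -0.0001
```

Lid solid at tip z = 57.8 mm (shut top face 58 mm). Retreat and verify.

{"name": "drive_tool", "arguments": {
  "rows": [
    {"tx":0,"ty":0,"tz":-0.1,"rx":0,"ry":0,"rz":0,"grip":1},
    {"tx":0,"ty":0,"tz":-0.4,"rx":0,"ry":0,"rz":0,"grip":1},
    {"tx":0.2,"ty":-0.4,"tz":-0.6,"rx":0,"ry":0,"rz":0,"grip":1},
    {"tx":0.6,"ty":-0.5,"tz":-0.6,"rx":0,"ry":0,"rz":0,"grip":1},
    {"tx":0.95,"ty":-0.6,"tz":-0.6,"rx":0,"ry":0,"rz":0,"grip":1},
    {"tx":0.95,"ty":-0.6,"tz":-0.6,"rx":0,"ry":0,"rz":0,"grip":1},
    {"tx":0.95,"ty":-0.6,"tz":-0.6,"rx":0,"ry":0,"rz":0,"grip":1},
    {"tx":0.95,"ty":-0.6,"tz":-0.6,"rx":0,"ry":0,"rz":0,"grip":1}
  ]
}}

```text
time_s: 23.08
tool_pos: [0.3632, 0.4336, 0.3085]
eef_rot: [0.0, 0.731, 0.682, -0.001]
ft_force: [0.2, -0.3, 0.5]
finger_gap: 0.0004
```

Run:
```python
from h import *
status(); t=cams.snapshot('top'); s=cams.snapshot('side')
a=cv2.resize(t[90:290,150:470],None,fx=1.25,fy=1.5); b=cv2.resize(s[70:370,200:520],None,fx=1.25,fy=1.25)
c=np.vstack([cv2.resize(t[90:290,150:470],(400,250)),cv2.resize(s[70:370,200:520],(400,340))])
h=np.hstack([cv2.resize(s[70:370,200:520],(480,450)),cv2.resize(t[90:290,150:470],(320,200))[np.r_[0:200,[199]*250]]])
cv2.imwrite('pics/z.png',h[:,:,::-1])
```

```text
23.07 pos [0.3632 0.4336 0.3085] yaw 86.0 z [-0.001 -0.001 -1.   ] F [ 0.2 -0.3  0.5] gap 0.0004 j [ 0.73  0.07  1.66 -0.    1.41 -0.77]
```

View pics/z.png

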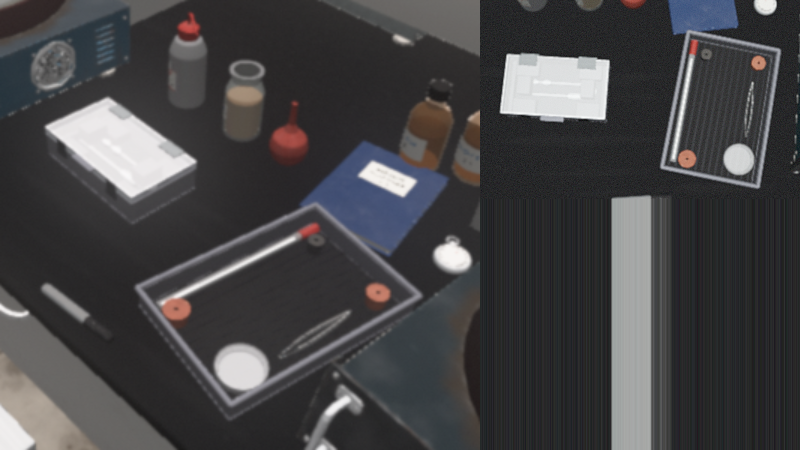

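The lid is shut flat over the viscometer; tweezers, thermometer, dish and all three stoppers are in the tray; the arm is clear.

```bash
python3 -c "
from h import *
print(robot.finish_job())"
```

```text
the job is handed in; nothing more can be done
None
```

The job is done and handed in at about 23 s of the 67 s allowed. No verdict was reported.

- **Opening the lid further:** The wide gripper body would have hit the lid inside the case, so I first pushed the lid back to its stop with closed fingers. The wrist force reached roughly 57 N there.
- **Tweezers:** I moved them to the free strip of mat along the tray's -y wall.
- **Viscometer:** I gripped it across the middle and lowered it into the channel until I felt contact at 4.5 N. I then released it, with the gripper tilted about 2° to clear the lid.
- **Closing the lid:** I swung it shut from behind and pressed it down with about 19 N.

**Last checks:**
- The wrist and side views before closing show the viscometer flat in the channel, between the foam blocks.
- The fingers stopped on the lid at 57.8 mm, against 58 mm when shut.
- The final top and side views show the lid shut. The tweezers, thermometer, dish and three stoppers are all in the tray, and the arm is clear of everything.

My estimates of the case centre disagreed by up to 2.5 mm in x and 4 mm in y, which was within the channel's slack. No check failed.

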